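Load the sloped lathe-tool cassette in order and clamp it

ROBOT

A 6-joint arm with a two-finger parallel gripper is mounted at the origin on the work surface. World frame = base frame: x ahead of the robot, y to its left, z up, the work surface at z = 0. Lengths are in m, angles in degrees, forces in N, time in s.
With the tool pointing down it reaches from about 0.325 to 0.85 m from the base axis. Payload 15.5 kg.
Tool frame: the origin (TCP) lies midway between the tips of the shut fingers; the grasp point (between the pads) lies 19 mm behind it; z points along the fingers, y is the line along which they close (so a half turn about z gives the same grasp; the last joint's range is limited). The gripper opens to 91 mm and grips with 3 to 60 N. Pads are 32 mm wide; open, the fingers measure 118 mm over their backs; the gripper's body (76 mm by 178 mm) begins 60 mm behind the grasp point.
Start: joints at [59.674, 28.281, 77.091, -0, 74.628, -5.472], TCP at [0.263, 0.567, 0.214] pointing down, gripper open.
Joint ranges: [-166.48, 166.48], [-47.26, 123.95], [12.59, 153.08], [-70.14, 250.14], [6.76, 159.57], [-176.63, 176.63]. Speed limits (degrees/s): [108.29, 108.29, 147.25, 172.46, 172.46, 172.46].

INTERFACE

Orientations are given as a 3x3 rotation matrix whose columns are the frame's x, y, z axes.
In Python, from bench import ctrl gives the robot as it stands. The module is installed in compiled form; this text tells all that it offers. Calls block until the motion is done:
- ctrl.goto(position, orientation): joint-space move of the TCP to a pose.
- ctrl.move_l(position, vel=0.15, ori=None, contact_N=None): straight line of the TCP; ori=None keeps the orientation; vel is the mean speed in m/s. With contact_N (N) it stops when the force on the tool has changed by that much, and returns True; else False.
- ctrl.movej(angles): joint-space move.
- ctrl.command_gripper(opening): opening from 0.0 (shut) to 1.0 (fully open); the grip force is fixed at half the most; returns when the fingers have stopped.
- ctrl.sleep(seconds).
- ctrl.ik(position, orientation): joint angles nearest the present ones, or None.
- ctrl.read_camera(name): name is "scene" or "top"; returns the picture (400x640x3 uint8, blue, green, red); there is no depth.
- ctrl.camera_params(name): a dict with "fx", "fy", "cx", "cy" (pixels), "pose" (4x4, takes a point from camera to world coordinates). Camera axes: x right, y up, looking along -z (the intrinsics and any distortion apply to the point x, -y, -z); pixel columns grow to the right and rows downward; lengths in m; the calibration is good to about 2 mm. A picture is of the moment at which its call begins. camera_params takes no time and is no camera call.
A pose or a line that the arm cannot do raises ctrl.MotionError and nothing moves.
- ctrl.sign_off(): hands the job in; it is judged then, once.
Readings, each from a call of its own:
- ctrl.current_t(): time.
- ctrl.current_q(): joint angles.
- ctrl.current_dq(): joint speeds.
- ctrl.current_effort(): joint torques, N m.
- ctrl.current_tool_pos(): TCP position.
- ctrl.current_eef_rot(): TCP orientation.
- ctrl.current_contact_force(): force on the tool from outside, world axes, zero at the start.
- ctrl.current_wrist_torque(): the same for the moment, N m.
- ctrl.current_grip_width(): opening from 0.0 (shut) to 1.0 (fully open).
- ctrl.current_grasp_force(): force on a finger pad.
Only numpy, scipy, OpenCV 4.12 (cv2) and the standard library are available. Lean on these libraries where they do the work, as an engineer would, in place of code of your own. Each camera call takes 0.05 s, during which the arm holds its last target. There are 200 camera calls.

TASK

Load the green sloped tool cassette: first lay the red-banded lathe tool in pocket 1 (one white dot), then the blue-banded tool in pocket 2 (two dots), each lying flat on the pocket's floor with its cutting head at the upper end, set in gently rather than dropped. Then swing the red clamp bar over from behind the slope until it is fully down across the tools, and let go of everything. Leave the yellow-banded tool already in pocket 3 and the green-banded tool on the bench where they are.

Things in the scene. Friction and masses are not known exactly. Their poses are not given: they have to be found in the camera images.
- rack: Green cassette fixed to the bench, 270 mm wide (y), about 200 mm deep; its plate slopes up at 30 degrees towards its +x, the robot's right. It carries three grey troughs, pockets 1, 2, 3 from its +y (far from the robot) to its -y side, 75 mm apart, marked with 1, 2, 3 white dots at the lower end, and the clamp. Origin: centre of its underside on the bench, z up.
- pocket1: Grey trough 1 (one white dot, farthest from the robot, empty). Open-topped, inside 150 mm long (x), 26 mm wide (y), flat floor; walls 9 mm high, 5 mm thick, long sides flared at the top. Origin: centre of the trough floor; x points up the 30 degree slope, y across, z square out of the slope (leaning to the robot's left). A seated tool's origin and axes coincide with these, within the play.
- pocket2: Grey trough 2 (two dots, middle, empty). Open-topped, inside 150 mm long (x), 26 mm wide (y), flat floor; walls 9 mm high, 5 mm thick, long sides flared at the top. Origin: centre of the trough floor; x points up the 30 degree slope, y across, z square out of the slope (leaning to the robot's left). A seated tool's origin and axes coincide with these, within the play.
- pocket3: Grey trough 3 (three dots, nearest, holds the yellow tool). Open-topped, inside 150 mm long (x), 26 mm wide (y), flat floor; walls 9 mm high, 5 mm thick, long sides flared at the top. Origin: centre of the trough floor; x points up the 30 degree slope, y across, z square out of the slope (leaning to the robot's left). A seated tool's origin and axes coincide with these, within the play.
- tool_red: Lathe tool: steel bar 140 mm long (x), 20 mm wide (y), 25 mm high (z), 0.4 to 0.6 kg, with a red band 40 mm long on the tail half (x -65 to -25 mm) and a lighter cutting head, 21 mm high with a brass insert on top, at the +x end. Origin: centre of its underside, below its centre of mass. Starts flat on the bench, head to the robot's right.
- tool_blue: Lathe tool: steel bar 140 mm long (x), 20 mm wide (y), 25 mm high (z), 0.4 to 0.6 kg, with a blue band 40 mm long on the tail half (x -65 to -25 mm) and a lighter cutting head, 21 mm high with a brass insert on top, at the +x end. Origin: centre of its underside, below its centre of mass. Starts flat on the bench, head to the robot's right.
- tool_green: Lathe tool: steel bar 140 mm long (x), 20 mm wide (y), 25 mm high (z), 0.4 to 0.6 kg, with a green band 40 mm long on the tail half (x -65 to -25 mm) and a lighter cutting head, 21 mm high with a brass insert on top, at the +x end. Origin: centre of its underside, below its centre of mass. Lies on the bench; stays there.
- tool_yellow: Lathe tool: steel bar 140 mm long (x), 20 mm wide (y), 25 mm high (z), 0.4 to 0.6 kg, with a yellow band 40 mm long on the tail half (x -65 to -25 mm) and a lighter cutting head, 21 mm high with a brass insert on top, at the +x end. Origin: centre of its underside, below its centre of mass. Lies loose in pocket 3, resting on its lower end wall; stays there.
- tool_red_head (a point): Middle of the cutting head of the red-banded tool, 58.5 mm along its +x from its origin, 12.5 mm up.
- tool_blue_head (a point): Middle of the cutting head of the blue-banded tool, 58.5 mm along its +x from its origin, 12.5 mm up.
- clamp (a joint): Clamp angle, rad: 0 fully down on its stop (bar across all pockets, 2 mm over the tops of seated tools), 2.09 upright, 2.45 fully open (leaning 20 degrees back, to the rack's +x). Starts open, 2.2 to 2.35. Some friction: near upright (1.85 to 2.35) it stays where left; brought further over towards the pockets, below 1.6, it falls down by its own weight (0.3 kg) in a second or two. No latch.
- clamp_bar (a point): Middle of the clamp's red cross bar: round, 16 mm thick, 236 mm long along the rack's y, carried by a flat steel arm at each end, 100 mm from the hinge. When open it stands about 0.25 m above the bench, free behind and below.
- clamp_hinge (a point): Middle of the clamp's hinge axis (parallel to the rack's y), behind the pockets, 100 mm up the slope from the pocket centres and 35 mm out from their floors.
- tool_yellow_head (a point): Middle of the cutting head of the yellow-banded tool, 58.5 mm along its +x from its origin, 12.5 mm up.
Things that resemble listed ones, but are neither listed nor needed, are in the scene too. What is shaped like the tool_yellow but purple is not meant.

How it is judged:
By the outcome, as a careful person would: the job done as asked, in the order asked, and still so for the second after the job is handed in, with the robot touching nothing.
It also fails if it takes over 58 s, if anything falls off the work surface, if the arm or the gripper's body presses on something with over 40 N, if the wrist force passes 120 N, or if a joint passes its speed limit or range.

## Working session

There is one attempt and no reset: what is moved stays moved. The work goes in short steps, each a Python script; the robot and the scene stay as the last script left them, time stands still between calls to the robot, and variables do not carry over. Pictures are saved under pics/ and viewed, at most 10 in all, crops included, and the job is handed in when it is done.

```bash
mkdir -p pics; python3 - <<'E'
from bench import ctrl
import cv2,numpy as np
for n in("scene","top"):
    im=ctrl.read_camera(n); cv2.imwrite(f"pics/{n}0.png",im)
    p=ctrl.camera_params(n); print(n,{k:(np.round(v,4).tolist() if k=="pose" else v) for k,v in p.items()})
E
```

```text
scene {'fx': 433.6161961504891, 'fy': 433.6161961504891, 'cx': 321.4906871227941, 'cy': 210.268070891232, 'pose': [[-0.2131, -0.8413, 0.4969, 0.9254], [0.977, -0.1894, 0.0983, 0.1098], [0.0114, 0.5064, 0.8622, 0.8114], [0.0, 0.0, 0.0, 1.0]]}
top {'fx': 381.0370849066784, 'fy': 381.0370849066784, 'cx': 313.5706941693311, 'cy': 201.6667756115873, 'pose': [[-0.0096, 0.9966, -0.0822, 0.488], [-0.9995, -0.007, 0.032, 0.0364], [0.0313, 0.0824, 0.9961, 0.8775], [0.0, 0.0, 0.0, 1.0]]}
```

View pics/scene0.png

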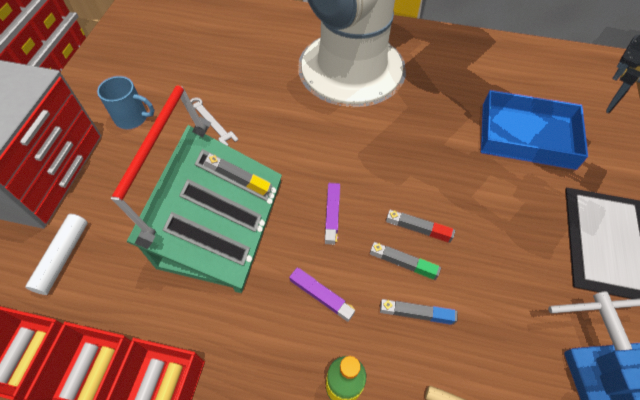

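View pics/top0.png

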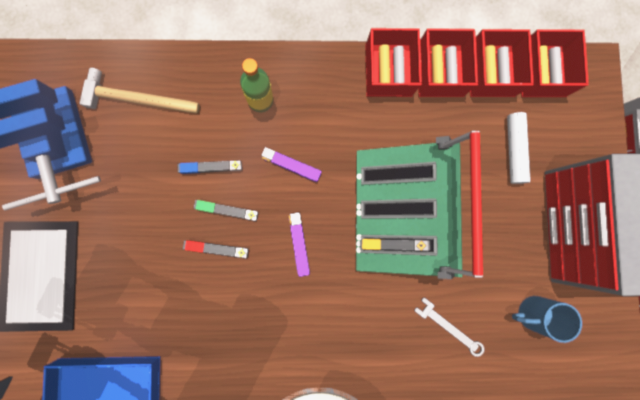

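The scene view shows the cassette at about (210,205) with empty pockets 1 and 2. It also shows red, green and blue tools at about (420,225), (405,260) and (418,312), and the open clamp bar from (182,90) to (118,195). In the top view the rack is at about (410,210), red at (216,249) and blue at (210,166). I'll enlarge both.

```bash
python3 - <<'E'
import cv2,numpy as np
def grid(n,x0,y0,w,h,s,st=10):
    im=cv2.imread(f"pics/{n}0.png")[y0:y0+h,x0:x0+w]
    im=cv2.resize(im,None,fx=s,fy=s,interpolation=cv2.INTER_CUBIC)
    for x in range((x0//st+1)*st,x0+w,st):
        X=int((x-x0+.5)*s); cv2.line(im,(X,0),(X,5),(255,255,255),1)
        cv2.putText(im,str(x),(X-9,15),0,.35,(255,255,255),1)
    for y in range((y0//st+1)*st,y0+h,st):
        Y=int((y-y0+.5)*s); cv2.line(im,(0,Y),(5,Y),(255,255,255),1)
        cv2.putText(im,str(y),(6,Y+4),0,.35,(255,255,255),1)
    return im
def mont(f,a,b,c):
    H=max(a.shape[0],b.shape[0]+c.shape[0]+4);o=np.zeros((H,a.shape[1]+max(b.shape[1],c.shape[1])+4,3),np.uint8)
    o[:a.shape[0],:a.shape[1]]=a;x=a.shape[1]+4
    o[:b.shape[0],x:x+b.shape[1]]=b;o[b.shape[0]+4:b.shape[0]+4+c.shape[0],x:x+c.shape[1]]=c
    print(o.shape);cv2.imwrite(f,o)
mont("pics/t1.png",grid("top",348,125,142,160,3.4),grid("top",180,236,74,28,4),grid("top",173,153,74,28,4))
mont("pics/s1.png",grid("scene",108,80,180,215,2.7),grid("scene",382,205,76,40,4),grid("scene",375,295,85,32,3.6))
E
```

```text
(544, 783, 3)
(580, 796, 3)
```

View pics/t1.png

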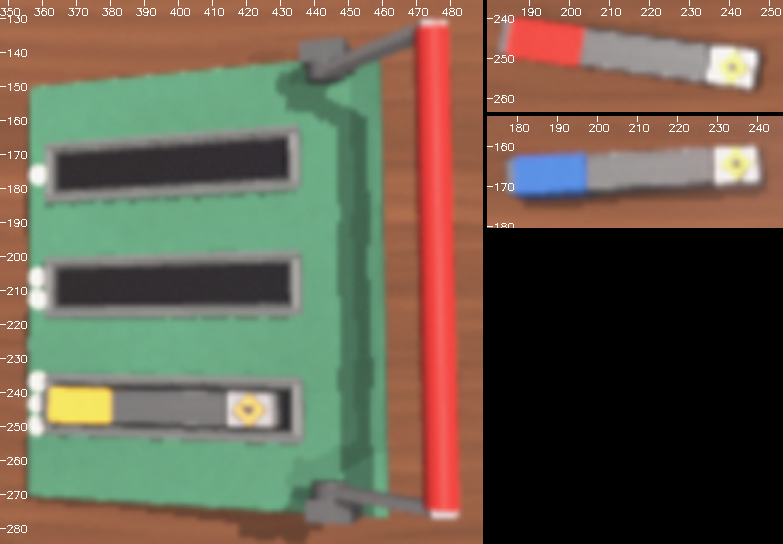

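View pics/s1.png

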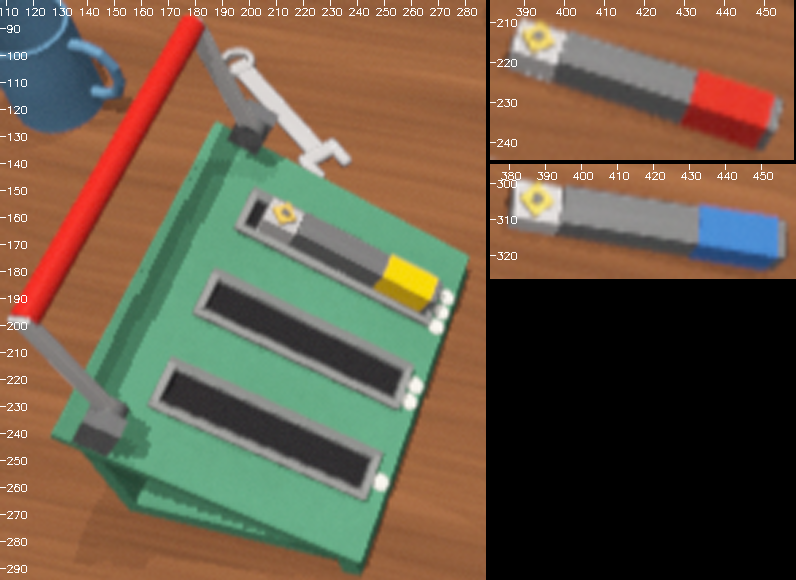

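Both crops read clearly. In the top view pocket 2's outer corners are near (361,201) to (436,217). The bar ends are at about (475,131) and (478,276), and the red band spans columns 186 to 204. Next I'll fit the rack and tool poses from these corners.

```bash
cat > fit.py <<'E'
from bench import ctrl
import numpy as np, json
from scipy.optimize import least_squares
C={n:ctrl.camera_params(n) for n in("top","scene")}
def proj(n,P):
    c=C[n];T=np.array(c["pose"]);q=(np.atleast_2d(P)-T[:3,3])@T[:3,:3]
    return np.c_[c["cx"]-c["fx"]*q[:,0]/q[:,2],c["cy"]+c["fy"]*q[:,1]/q[:,2]]
def px(L,s,off,org): return (np.array(L,float)-off)/s+org-.5
def Rz(a): return np.array([[np.cos(a),-np.sin(a),0],[np.sin(a),np.cos(a),0],[0,0,1]])
c,s=np.cos(np.pi/6),np.sin(np.pi/6)
SL=np.array([[c,0,-s],[0,1,0],[s,0,c]])  # columns: pocket axes in rack frame
if __name__=="__main__":
    T=lambda L:px(L,3.4,(0,0),(348,125)); S=lambda L:px(L,2.7,(0,0),(108,80))
    # pocket corners, order: lower +y, lower -y, upper +y, upper -y
    tp=T([(45,147),(46,202),(298,127),(299,186),(45,259),(45,316),(300,253),(300,313),(46,376),(46,433),(301,381),(302,442),(433,22),(444,514)])
    sp=S([(366,500),(383,454),(150,406),(173,359),(398,408),(414,367),(195,313),(216,271),(237,231),(258,190),(22,318),(191,20)])
    def pts(v):
        R=Rz(v[3])@SL; h=v[5]
        f=lambda y0:[(-.08,y0+h,.009),(-.08,y0-h,.009),(.08,y0+h,.009),(.08,y0-h,.009)]
        b=[(.1-.1*np.cos(v[4]),y,.035+.1*np.sin(v[4])) for y in(.118,-.118)]
        w=lambda L:np.array(L)@R.T+v[:3]
        return w(f(.075)+f(0)+f(-.075)+b),w(f(.075)+f(0)+f(-.075)[2:]+b)
    def res(v):
        a,b=pts(v); return np.r_[(proj("top",a)-tp).ravel(),(proj("scene",b)-sp).ravel()]
    r=least_squares(res,[.55,-.25,.08,-np.pi/2,2.25,.018],loss="soft_l1")
    print("pocket2",r.x.round(4),"yaw",np.degrees(r.x[3]).round(2)); print(res(r.x).reshape(-1,2).round(1).tolist())
    out={"rack":r.x.tolist()}
    loc=np.array([(-.065,.01,.025),(-.065,-.01,.025),(-.025,.01,.025),(-.025,-.01,.025),(.07,.01,.025),(.07,-.01,.025)])
    D={"red":((px([(511,19),(506,59),(584,29),(580,67),(759,52),(753,91)],4,(487,0),(180,236))),px([(767,122),(777,99),(690,97),(699,70),(513,50),(524,22)],4,(490,0),(382,205))),
       "blue":(px([(512,157),(512,193),(587,154),(587,191),(759,147),(760,181)],4,(487,116),(173,153)),px([(780,243),(783,216),(697,231),(699,205),(513,209),(519,182)],3.6,(490,164),(375,295)))}
    for k,(a,b) in D.items():
        w=lambda v:loc@Rz(v[2]).T+[v[0],v[1],0]
        f=lambda v:np.r_[(proj("top",w(v))-a).ravel(),(proj("scene",w(v))-b).ravel()]
        r=least_squares(f,[.5,.25,-np.pi/2],loss="soft_l1")
        print(k,r.x.round(4),np.degrees(r.x[2]).round(2)); print(f(r.x).reshape(-1,2).round(1).tolist()); out[k]=r.x.tolist()
    json.dump(out,open("fit.json","w"))
E
python3 fit.py
```

```text
pocket2 [ 0.538  -0.1686  0.0754 -1.595   2.2779  0.0182] yaw -91.39
[[0.5, -0.5], [0.1, -0.5], [0.3, -0.1], [0.3, 0.4], [0.3, 0.1], [0.3, -0.1], [0.2, -0.3], [0.4, 0.2], [-0.1, -0.2], [-0.2, -0.2], [0.4, -0.5], [0.3, 0.0], [0.8, 2.1], [0.5, -1.3], [0.6, -0.1], [0.4, 0.2], [0.3, -0.4], [0.1, -0.1], [1.0, 0.3], [0.6, 0.1], [0.4, -0.4], [0.2, -0.4], [0.1, -1.4], [-0.8, -0.5], [0.5, 2.3], [0.6, 2.9]]
red [ 0.4553  0.2281 -1.7005] -97.43
[[0.5, 0.6], [0.4, -0.3], [0.3, 0.3], [0.0, -0.1], [-0.5, -0.3], [-0.2, -1.0], [0.4, 1.0], [-0.2, -1.4], [0.4, 1.3], [0.2, 0.0], [0.0, -0.8], [-0.2, -1.5]]
blue [ 0.6396  0.2432 -1.5165] -86.89
[[0.7, 0.8], [1.0, 0.6], [-0.0, 0.5], [0.3, 0.1], [-0.5, -0.1], [-0.3, 0.1], [-0.4, 3.1], [-1.2, 0.1], [0.8, 2.9], [0.6, -0.3], [0.6, 0.8], [-0.1, -1.9]]
```

```bash
cat > job.py <<'E'
from bench import ctrl
import numpy as np, json, cv2
from fit import Rz,SL
F=json.load(open("fit.json")); v=np.array(F["rack"]); RP=Rz(v[3])@SL
FL=np.diag([1.,-1,-1])      # gripper: x along the tool, z into it
H=.011                      # TCP above tool underside
def pk(i,l): return v[:3]+RP@(np.array([0,.075*(2-i),0])+l)
def snap(n,f): cv2.imwrite(f"pics/{f}.png",ctrl.read_camera(n))
def pick(k):
    x,y,a=F[k]; R=Rz(a)@FL
    ctrl.command_gripper(.5)
    ctrl.goto([x,y,.08],R); ctrl.move_l([x,y,H],vel=.1)
    ctrl.command_gripper(0); print("grip",ctrl.current_grip_width()*91,ctrl.current_grasp_force())
    ctrl.move_l([x,y,.15],vel=.15)
def over(i,x=-.002,h=.07): ctrl.goto(pk(i,[x,0,H+h]),RP@FL)
def pos(i): return (RP.T@(np.array(ctrl.current_tool_pos())-pk(i,[0,0,0])))*1e3
E
python3 - <<'E'
from job import *
for k in("red","blue"):
    x,y,a=F[k]; print(k,ctrl.ik([x,y,H],Rz(a)@FL),ctrl.ik([x,y,H],Rz(a)@np.diag([-1.,1,-1])))
for i in(1,2): print(i,ctrl.ik(pk(i,[0,0,H+.07]),RP@FL),ctrl.ik(pk(i,[0,0,H]),RP@FL),ctrl.ik(pk(i,[0,0,H]),RP@np.diag([-1.,1,-1])))
pick("red"); over(1); print(ctrl.current_t(),pos(1),ctrl.current_contact_force())
snap("top","t2");snap("scene","s2")
a=cv2.imread("pics/t2.png")[100:300,330:530];b=cv2.imread("pics/s2.png")[80:310,90:330]
o=np.zeros((460,880,3),np.uint8);o[:400,:400]=cv2.resize(a,None,fx=2,fy=2);o[:460,400:880]=cv2.resize(b,None,fx=2,fy=2)
cv2.imwrite("pics/m2.png",o[:,:800])
E
```

```text
red [ 1.98858318e+01  3.64911594e+01  1.04433766e+02 -2.54444375e-14
  3.90750746e+01 -1.52682741e+02] [ 1.98858318e+01  3.64911594e+01  1.04433766e+02 -2.54444375e-14
  3.90750746e+01  2.73172591e+01]
blue [ 1.58253848e+01  4.55919458e+01  7.79253941e+01 -2.54444375e-14
  5.64826601e+01 -1.67285987e+02] [ 1.58253848e+01  4.55919458e+01  7.79253941e+01 -2.54444375e-14
  5.64826601e+01  1.27140128e+01]
1 [  -1.23202511   35.07180205   84.88261033  -33.65421103   64.45298061
 -163.80283152] [  -4.48754874   39.54269394   87.69911195  -36.56752639   56.93173332
 -161.54471329] [ -4.48754874  39.54269394  87.69911195 -36.56752639  56.93173332
  18.45528671]
2 [  -1.21072377   30.22484466   95.77206841  -35.47741441   59.4851451
 -159.90338399] [  -4.91849567   35.43086757   98.77963807  -39.7862766    51.24741242
 -156.545346  ] [ -4.91849567  35.43086757  98.77963807 -39.7862766   51.24741242
  23.454654  ]
grip 19.843436049940948 29.947259724140167
7.0667 [-2.8446029  -0.20790745 81.405149  ] [-0.27233436  0.32074225 -5.68769396]
```

View pics/m2.png

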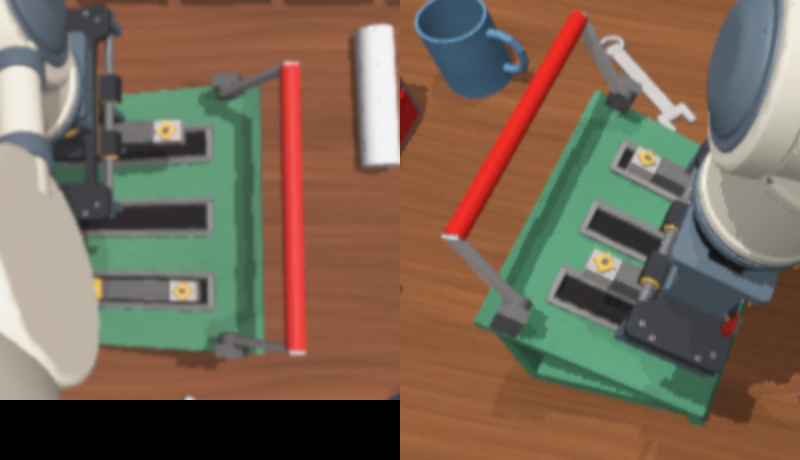

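The red tool is held level with the slope and lined up with pocket 1: its insert is at about (413,164) in the top view and (191,210) in the scene view. Before lowering I'll check the offset along the tool by triangulating the insert, using the yellow one as a reference.

```bash
python3 - <<'E'
from job import *
from fit import proj
from scipy.optimize import least_squares
def tri(a,b):
    r=least_squares(lambda P:np.r_[(proj("top",P)[0]-a),(proj("scene",P)[0]-b)],v[:3]); return r.x,r.cost
for nm,i,a,b in(("red",1,(413,164.5),(191.5,210.)),("yellow",3,(420.5,245.),(213,158.5))):
    P,c=tri(np.array(a),np.array(b)); print(nm,(RP.T@(P-pk(i,[0,0,0]))*1e3).round(1),c.round(2))
tcp=pos(1); print("tcp",tcp)
E
```

```text
red [56.9 -0.2 96.6] 0.35
yellow [54.2  0.5 28.5] 0.45
tcp [-2.75235804 -0.11223924 81.58341489]
```

The offset is about 1 mm or less, so I'll lower it.

```bash
cat >> job.py <<'E'
def place(i,x=-.003):
    R=RP@FL
    ctrl.move_l(pk(i,[x,0,H+.014]),vel=.1,ori=R)
    hit=ctrl.move_l(pk(i,[x,0,H-.006]),vel=.02,contact_N=5); ctrl.sleep(.15)
    print("hit",hit,pos(i).round(1),np.round(ctrl.current_contact_force(),1))
E
python3 - <<'E'
from job import *
f0=np.array(ctrl.current_contact_force())
place(1); print(f0,ctrl.current_t())
snap("top","t3");snap("scene","s3")
a=cv2.imread("pics/t3.png")[120:270,340:480];b=cv2.imread("pics/s3.png")[120:320,100:280]
a=cv2.resize(a,None,fx=2.5,fy=2.5);b=cv2.resize(b,None,fx=2.4,fy=2.4)
o=np.zeros((480,800,3),np.uint8);o[:a.shape[0],:a.shape[1]]=a;o[:480,360:360+b.shape[1]]=b
cv2.imwrite("pics/m3.png",o)
E
```

```text
hit True [-3.2 -0.1 13.1] [1.3 0.3 4.8]
[ 0.25748037  0.2739763  -5.43752927] 8.6667
```

View pics/m3.png

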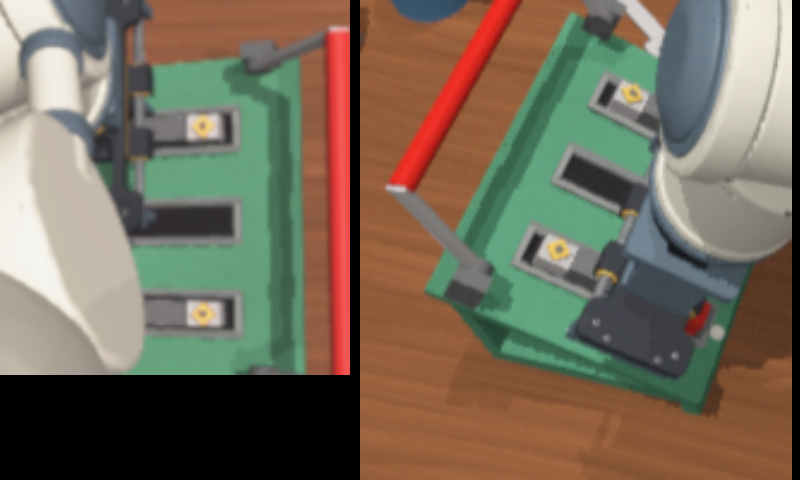

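Red is down in pocket 1, with its insert at about (421,170) in the top view, close to the yellow one's column. It stopped 2 mm above nominal, so I'll compare heights with the yellow tool before letting go.

```bash
python3 - <<'E'
from job import *
from fit import proj
from scipy.optimize import least_squares
def tri(a,b):
    r=least_squares(lambda P:np.r_[(proj("top",P)[0]-a),(proj("scene",P)[0]-b)],v[:3]); return r.x,r.cost
# sub-pixel insert centres by yellow mask
def cen(n,x,y,r=8):
    im=cv2.imread(f"pics/{n}3.png"); h=cv2.cvtColor(im,cv2.COLOR_BGR2HSV)[y-r:y+r+1,x-r:x+r+1]
    m=(h[...,0]>14)&(h[...,0]<36)&(h[...,1]>70); ys,xs=np.nonzero(m); return np.array([xs.mean()+x-r,ys.mean()+y-r]),m.sum()
for nm,i,a,b in(("red",1,(421,170),(182,223)),("yellow",3,(421,245),(213,159))):
    A,n1=cen("t",*a);B,n2=cen("s",*b);P,c=tri(A,B); print(nm,A,B,n1,n2,(RP.T@(P-pk(i,[0,0,0]))*1e3).round(1),c.round(2))
E
```

```text
red [420.75510204 170.24489796] [182.23636364 223.6       ] 49 55 [55.3  0.1 26.1] 0.29
yellow [420.81818182 245.29090909] [212.95652174 158.63043478] 55 46 [54.3 -0.1 26.8] 0.31
```

Red sits at the same height as the seated yellow tool, so it is on the floor and the rack fit is about 2 mm low. I'll correct the fit, release red and do blue.

```bash
sed -i 's/^FL=/v[:3]+=RP@[0,0,.0018]\nFL=/' job.py
python3 - <<'E'
from job import *
ctrl.command_gripper(.4); print(ctrl.current_t())
ctrl.move_l(pk(1,[-.003,0,H+.1]),vel=.15)
snap("top","t4");snap("scene","s4")
pick("blue"); over(2,-.003,.06); print(ctrl.current_t(),pos(2))
place(2); print(ctrl.current_t())
snap("top","t5");snap("scene","s5")
def cen(f,x,y,r=8):
    im=cv2.imread(f"pics/{f}.png"); h=cv2.cvtColor(im,cv2.COLOR_BGR2HSV)[y-r:y+r+1,x-r:x+r+1]
    m=(h[...,0]>14)&(h[...,0]<36)&(h[...,1]>70); ys,xs=np.nonzero(m); return xs.mean()+x-r,ys.mean()+y-r
print(cen("t4",421,170),cen("s4",182,223))
a=cv2.imread("pics/t5.png")[120:270,340:480];b=cv2.imread("pics/s5.png")[120:320,100:280]
a=cv2.resize(a,None,fx=2.5,fy=2.5);b=cv2.resize(b,None,fx=2.4,fy=2.4)
o=np.zeros((480,800,3),np.uint8);o[:a.shape[0],:a.shape[1]]=a;o[:480,360:360+b.shape[1]]=b
cv2.imwrite("pics/m5.png",o)
E
```

```text
9.2333
grip 19.697789428385494 30.000928938388824
15.7 [-3.53369661  0.69320778 71.32088335]
hit True [-3.2 -0.2 11.4] [1.1 0.4 2.2]
17.1417
(np.float64(420.6), np.float64(170.1)) (np.float64(182.23636363636365), np.float64(223.6))
```

View pics/m5.png

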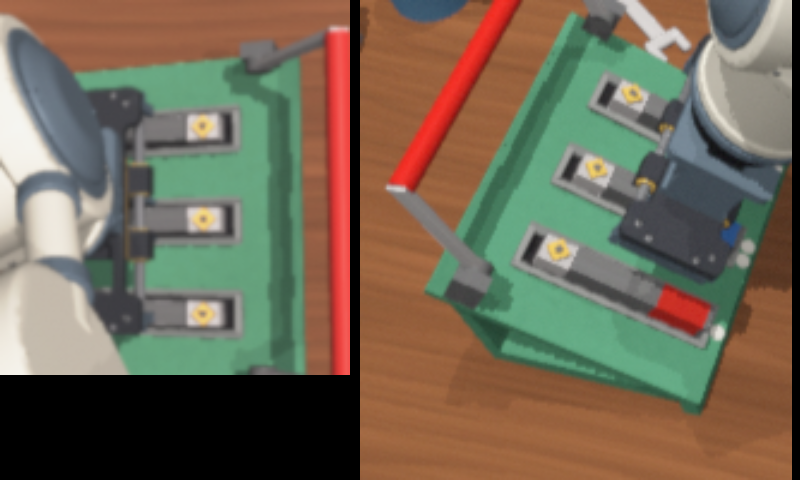

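Blue is down too: the three inserts are in one column, at about x=203 in the crop, and red did not move after release. I'll release blue, then push the clamp bar over from behind.

```bash
python3 - <<'E'
from job import *
R0=Rz(v[3]); RD=R0@FL
rack=lambda x,z:np.r_[(v[:3]+R0@[x,0,0])[:2],v[2]+z]
hx,hz=SL@[.1,0,.035] if False else ((SL@np.array([.1,0,.035]))[[0,2]])
th=v[4]; bx,bz=hx+.1*np.sin(th-np.radians(120)),hz+.1*np.cos(th-np.radians(120))
print("bar",rack(bx,bz))
ctrl.command_gripper(.4); ctrl.move_l(pk(2,[-.003,0,H+.1]),vel=.15)
snap("top","t6");snap("scene","s6")
ctrl.goto(rack(0,bz+.09),RD); ctrl.command_gripper(0)
ctrl.move_l(rack(bx+.06,bz+.09),vel=.2)
ctrl.move_l(rack(bx+.06,bz-.025),vel=.12)
f0=np.array(ctrl.current_contact_force())
hit=ctrl.move_l(rack(hx-.1*np.sin(.64)+.024,bz-.025),vel=.08,contact_N=25)
print(hit,ctrl.current_t(),np.array(ctrl.current_contact_force())-f0)
ctrl.sleep(1.5)
snap("top","t7");snap("scene","s7")
a=cv2.imread("pics/t7.png")[120:290,340:500];b=cv2.imread("pics/s7.png")[80:320,90:280]
o=np.zeros((480,780,3),np.uint8);a=cv2.resize(a,None,fx=2.4,fy=2.4);b=cv2.resize(b,None,fx=2,fy=2)
o[:a.shape[0],:a.shape[1]]=a;o[:480,400:780]=b
cv2.imwrite("pics/m7.png",o)
E
```

```text
bar [ 0.53593215 -0.25505725  0.25558334]
False 27.65 [0.05949931 0.26682663 0.30043922]
```

View pics/m7.png

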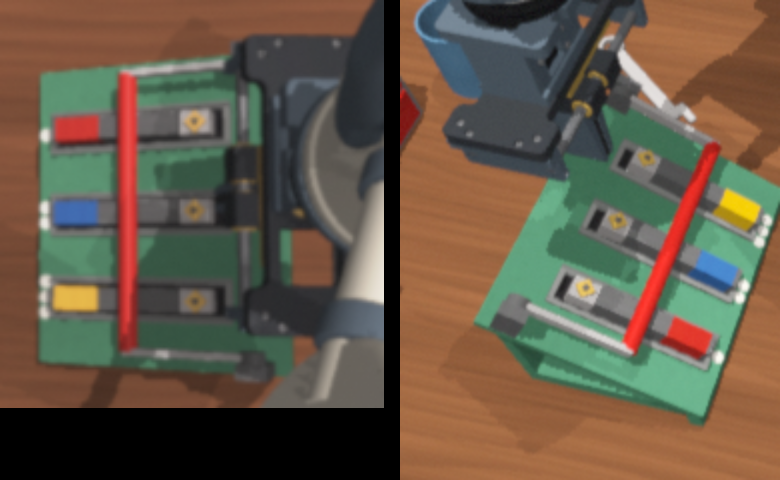

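The bar has dropped across all three tools (top crop x≈127), and the three tools are in line. I'll retract, fit the clamp angle from the bar ends and the tool heights, and look once more.

```bash
python3 - <<'E'
from job import *
p=np.array(ctrl.current_tool_pos()); ctrl.move_l(p+[0,0,.12],vel=.2)
ctrl.goto([.45,.15,.35],ctrl.current_eef_rot())
ctrl.sleep(.5); print(ctrl.current_t())
snap("top","t8");snap("scene","s8")
from fit import proj
def bar(th): return v[:3]+RP@np.array([.1-.1*np.cos(th),0,.035+.1*np.sin(th)])
out=[]
for n,f in(("top","t8"),("scene","s8")):
    im=cv2.imread(f"pics/{f}.png").astype(int); x,y=proj(n,bar(0))[0]
    m=(im[...,2]>110)&(im[...,1]<70)&(im[...,0]<70); m=m.astype(np.uint8)
    k,l,st,ce=cv2.connectedComponentsWithStats(m); j=min((j for j in range(1,k) if st[j,4]>300),key=lambda j:np.hypot(*(ce[j]-[x,y])))
    print(n,ce[j],st[j],[(t,proj(n,bar(t))[0].round(1)) for t in(0,.05,.1,.2)])
a=cv2.imread("pics/t8.png")[120:290,340:500];b=cv2.imread("pics/s8.png")[100:310,100:290]
o=np.zeros((480,790,3),np.uint8);a=cv2.resize(a,None,fx=2.4,fy=2.4);b=cv2.resize(b,None,fx=2.1,fy=2.1)
o[:a.shape[0],:a.shape[1]]=a;o[:b.shape[0],386:386+b.shape[1]]=b[:,:404]
cv2.imwrite("pics/m8.png",o)
E
```

```text
35.325
top [390.47126437 209.28505747] [389 152   4 114 435] [(0, array([392.9, 207.5])), (0.05, array([392.3, 207.3])), (0.1, array([391.8, 207.2])), (0.2, array([391. , 206.8]))]
scene [225.08958567 203.77267637] [202 152  48 105 893] [(0, array([227.1, 200.7])), (0.05, array([227.9, 199.7])), (0.1, array([228.5, 198.7])), (0.2, array([229.5, 196.5]))]
```

View pics/m8.png

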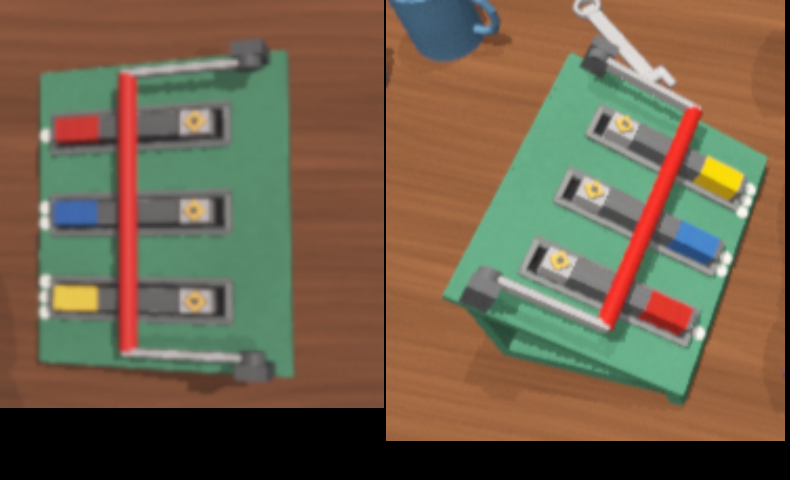

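The clamp rests across all three tools and the robot is clear. The images only fix the bar angle to about 0.1 rad, so I'll touch the bar lightly from above to confirm it is on its stop.

```bash
python3 - <<'E'
from job import *
b=v[:3]+RP@np.array([0,.0375,.035]); RD=Rz(v[3])@FL
print("expected top z",b[2]+.008)
ctrl.goto(b+[0,0,.05],RD); ctrl.move_l(b+[0,0,.016],vel=.08)
hit=ctrl.move_l(b+[0,0,-.004],vel=.02,contact_N=5); print(hit,ctrl.current_tool_pos(),ctrl.current_contact_force())
ctrl.move_l(b+[0,0,.1],vel=.2); ctrl.sleep(.5); print(ctrl.current_t())
snap("top","t9");snap("scene","s9")
for n in"ts":
    d=cv2.absdiff(cv2.imread(f"pics/{n}9.png"),cv2.imread(f"pics/{n}8.png"))
E
```

```text
expected top z 0.11526167271665316
True [ 0.57616473 -0.15121142  0.11630875] [-1.20457849  1.13481256  8.35506899]
42.5417
```

```bash
python3 -c "
from bench import ctrl
print(ctrl.current_contact_force(),ctrl.current_t()); print(ctrl.sign_off())"
```

```text
[-0.94160482 -0.01776221 -0.08533652] 42.6417
the job is handed in; nothing more can be done
None
```

The job is handed in at 42.6 s: red is in pocket 1, then blue in pocket 2, both seated with heads up; the clamp bar is down on its stop to within about 1 mm, and the robot is clear.

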